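# Lay a two-page sample book open

## Task

The book of metal surface samples on the board has two leaves standing half-raised on the right of their spine. Lay it open for comparing: turn the leaf with the round samples over the spine so that it lies flat on the left, and press the leaf with the square samples down flat on the right where it belongs. Only push and press gently with the fingertips, without pinching a leaf, slamming it over or pushing hard, and leave everything else on the table where it is.

Things in the scene. Friction and masses are not known exactly. Their poses are not given: they have to be found in the camera images.
- board: fixed plywood board 212 x 270 x 10 mm on which the two frames stand one behind the other, 100 mm from centre to centre along the spine; origin: centre of its underside on the table; x along the spine, y to the left. Which of the two frames is nearer the robot varies.
- disc_frame: fixed grey plastic frame, 94 x 224 x 14 mm, with a thin black bed plate on it, of the leaf with six round (25 mm) samples. Origin: centre of its underside, 10 mm above the table (on the board); x along the spine, y from the right rest to the left rest, z up. The spine (the leaf's hinge axis) is parallel to x, at y = 0, 21 mm above the origin.
- disc_leaf (a joint): hinge angle (rad) of the leaf with round (25 mm) samples: 0 = flat on the right rest (frame -y), 1.571 = upright, 3.142 = flat on the left rest (+y); these are its stops, on rubber mounts that give about 2 N per mm at the tab. It starts raised on the right side. The hinge is stiff (0.12 N m); the 80 g leaf stays where it is left.
- disc_tab (a point): mid outer end of the finger tab of the round (25 mm) sample leaf, in the leaf's middle plane (which holds the hinge axis), 125 mm from that axis; 31 mm above the table when flat. Leaf: rigid grey metal, 5 mm thick, 90 mm along the spine, reaching 110 mm from the axis; tab 36 mm wide at mid edge, from 110 to 125 mm. Samples stand 1 mm proud on both faces.
- tile_frame: fixed grey plastic frame, 94 x 224 x 14 mm, with a thin black bed plate on it, of the leaf with six square-cornered (23 x 30 mm) samples. Origin: centre of its underside, 10 mm above the table (on the board); x along the spine, y from the right rest to the left rest, z up. The spine (the leaf's hinge axis) is parallel to x, at y = 0, 21 mm above the origin.
- tile_leaf (a joint): hinge angle (rad) of the leaf with square-cornered (23 x 30 mm) samples: 0 = flat on the right rest (frame -y), 1.571 = upright, 3.142 = flat on the left rest (+y); these are its stops, on rubber mounts that give about 2 N per mm at the tab. It starts raised on the right side. The hinge is stiff (0.12 N m); the 80 g leaf stays where it is left.
- tile_tab (a point): mid outer end of the finger tab of the square-cornered (23 x 30 mm) sample leaf, in the leaf's middle plane (which holds the hinge axis), 125 mm from that axis; 31 mm above the table when flat. Leaf: rigid grey metal, 5 mm thick, 90 mm along the spine, reaching 110 mm from the axis; tab 36 mm wide at mid edge, from 110 to 125 mm. Samples stand 1 mm proud on both faces.
- jar: loose jar with a black lid, 43 mm across, 66 mm high, standing beside the board on its left; origin: centre of underside. To be left alone.
- spool: loose red spool of 34 mm diameter, 48 mm high, standing beside the board on its right; origin: centre of underside. To be left alone.
- tape_rule: loose yellow tape measure, 66 x 74 x 36 mm, to the left; origin: centre of underside. To be left alone.
- mug: loose white mug, 82 x 114 x 91 mm, far on the right; origin: centre of underside. To be left alone.

How it is judged:
At the end, for the whole second after the job is handed in: The round-sample leaf lies flat on the left (angle within 0.1 rad of 3.142) and the square-sample leaf flat on the right (angle under 0.1 rad), both at rest, and every loose thing is within 20 mm of where it stood (value of joint disc_leaf above 3.0416 rad and value of joint tile_leaf below 0.1 rad and velocity of joint disc_leaf between -0.1 and 0.1 rad/s and velocity of joint tile_leaf between -0.1 and 0.1 rad/s and distance of each of jar, spool, tape_rule, mug from where it was at the start of the episode below 0.02 m); the robot touches nothing.
It fails at once if a leaf is pinched or pushed harder than 30 N (contact force between the fingers and disc_frame above 30 N or contact force between the fingers and tile_frame above 30 N).
It fails at once if a leaf is slammed (turns faster than 6 rad/s) (velocity of joint any of disc_leaf, tile_leaf above 6 rad/s or velocity of joint any of disc_leaf, tile_leaf below -6 rad/s).
It fails at once if the square-sample leaf is turned past upright (value of joint tile_leaf above 1.75 rad).
It fails at once if a loose thing is moved more than 20 mm or lifted (distance of any of jar, spool, tape_rule, mug from where it was at the start of the episode above 0.02 m).
It also fails if it takes over 54 s, if anything falls off the work surface, if the arm or the gripper's body presses on something with over 40 N, if the wrist force passes 120 N, or if a joint passes its speed limit or range.

## Robot

A 6-joint arm with a two-finger parallel gripper is mounted at the origin on the work surface; the furniture and walls round the work are solid. World frame = base frame: x ahead of the robot, y to its left, z up, the work surface at z = 0. Lengths are in m, angles in rad, forces in N, time in s.
With the tool pointing down it reaches from about 0.375 to 0.75 m from the base axis. Payload 9 kg.
Tool frame: the origin (TCP) lies at the very end of the fingers, on their centre line; the grasp point (between the pads) lies behind it (bot.grip_depth is the x of the grasp point in the tool frame, in m); x points along the fingers, z is the direction in which the jaws open and shut, and the axes are right-handed (so a half turn about x gives the same grasp; the last joint's range is limited). The gripper opens to 85 mm and grips with 20 to 120 N. Pads are 22 mm wide; open, the fingers measure 114 mm over their backs; the gripper's body (76 mm by 85 mm) begins 54 mm behind the grasp point. The pads swing forward as they close: fully open they stand 13 mm farther back than shut.
Start: joints at [1.02, 0.104, 0.097, 1.564, 0, 1.353], TCP at [0.196, 0.567, 0.199] pointing down, gripper open.
Joint ranges: [-2.99, 2.99], [-0.84, 1.86], [-1.1, 1.16], [-1.84, 2.11], [-1.51, 1.56], [-3.14, 3.14]. Speed limits (rad/s): [2.22, 2.22, 2.57, 3.14, 3.14, 3.14].

## Interface

Orientations are given as a rotation vector (axis times angle).
In Python, from workcell import bot gives the robot as it stands.
- The arm moves only by the tool move_arm, never from a script. Its argument "moves" is a list of rows, each an object with "claw": the finger opening in mm, from 0 to 85.4; "xyz": the shift along the tool's x, y, z in mm, a list of three; "twist": the turn, a rotation vector about the tool's x, y, z in degrees, a list of three. In form: [{"claw": claw, "xyz": [x, y, z], "twist": [ax, ay, az]}, ...]. A call has 1 to 20 rows; each row is the pose to reach, as a shift and turn from the pose commanded when the call began, along the tool's axes at that moment; what a row does not reach only later rows make up. A row lasts 1/10 s, in which the tool goes at most 50 mm and 8.59 degrees, less where a joint would pass 70% of its speed; a pose out of reach is approached as far as the arm can. A call with a gripper value outside its range is refused whole. The fingers move at their own pace and stop on an object; "newtons" is the grip in N (left out, the last holds). Time passes only in rows, so rows that repeat a pose let the fingers close. It gives the time, the measured TCP pose, the force and the opening at its end, in the units of the state.
- bot.read_state(): the state, without advancing time (a new reading comes with each control period).
- bot.grab_frame(name): name is "scene" or "side" or "wrist"; returns the picture (400x640x3 uint8, red, green, blue); there is no depth.
- bot.camera_model(name): a dict with "K" (3x3 intrinsics, pixels), "rvec" (rotation vector, rad) and "tvec" (3), from world to camera coordinates, as OpenCV has them. Camera axes: x right, y down, z forward; pixel columns grow to the right and rows downward; lengths in m; the calibration is good to about 2 mm. A picture is of the moment at which its call begins: read the wrist's pose just before it. camera_model takes no time and is no camera call; for the wrist camera it gives the pose at the moment of the call.
- bot.sign_off(): hands the job in, once; it reports no verdict.
Trained networks look in the newest picture that a camera, given by its name, has taken for a name from the list of things; names that differ only in an ending like _2 or _b are one class to them, and where a whole thing is asked for, a point or a joint stands for the part that bears it (a point fixed in the world has none). Each returns a list of dicts, best first, with "p" (0 to 1); they miss things now and then, are a little off and sometimes report something else, mostly with a low value. They report only what shows in the picture. A call takes as long as a camera call.
- bot.outline_of(camera, query): "region" (400x640 bool, what is visible of it) and "location" ([column, row] in pixels, amid what is visible of it).
- bot.place_of(camera, query): "location" ([column, row] in pixels: a listed point, or the origin of a listed thing).
The state is a dict: "time": time; "qpos": joint angles; "joint_velocities": joint speeds; "joint_efforts": joint torques, N m; "position": TCP position; "tcp_rot": TCP orientation; "contact_force": force on the tool from outside, world axes, zero at the start; "wrist_torque": the same for the moment, N m; "gripper_width": finger opening in m.
Only numpy, scipy, OpenCV 4.12 (cv2) and the standard library are available. Lean on these libraries where they do the work, as an engineer would, in place of code of your own. Each camera call takes 0.05 s, during which the arm holds its last target.

## Working session

There is one attempt and no reset: what is moved stays moved. The work goes in short steps, Python scripts to look and compute and a tool call to move; the robot and the scene stay as the last step left them, time stands still between calls to the robot, and variables do not carry over. Pictures are saved under pics/ and viewed, and the job is handed in when it is done.

Besides the shell and the picture viewer there is one more tool, called after "Call:" in YAML: its name, and indented under it one key for each argument. move_arm: Moves the arm, as the interface text tells. Its arguments: {"type":"object","properties":{"moves":{"type":"array","items":{"type":"object","properties":{"claw":{"type":"number"},"xyz":{"type":"array","items":{"type":"number"}},"twist":{"type":"array","items":{"type":"number"}}}}},"newtons":{"type":"number"}},"required":["moves"]}

```bash
ls; mkdir -p pics; python3 - <<'E'
from workcell import bot
import cv2
print(bot.read_state())
for n in ["scene","side"]:
    im=bot.grab_frame(n); cv2.imwrite(f"pics/{n}0.png",im[:,:,::-1])
    m=bot.camera_model(n); print(n,m)
    for q in ["disc_tab","tile_tab","disc_frame","tile_frame","board","jar","spool","tape_rule","mug"]:
        r=bot.place_of(n,q); print(q,[(x['location'],round(x['p'],2)) for x in r[:2]])
print(bot.grip_depth)
E
```

```text
pics
{'time': 0.0, 'qpos': array([ 1.02026334e+00,  1.04709429e-01,  9.64414653e-02,  1.56387744e+00,
       -8.14080587e-06,  1.35312940e+00]), 'joint_velocities': array([-2.62347268e-03,  3.82316732e-05, -8.24791434e-04, -9.57095698e-04,
        1.84780055e-03,  9.03213263e-04]), 'joint_efforts': array([ 1.75011942e-04, -5.56917071e+01,  5.03657985e+01,  1.62575499e-02,
       -1.46396064e-04, -5.11403826e-06]), 'position': array([0.19582443, 0.56674494, 0.19820111]), 'tcp_rot': array([-0.96120733,  1.34975545,  0.96032229]), 'contact_force': array([-0.31547867, -0.18957089,  0.29370675]), 'wrist_torque': array([-0.02817539, -0.00227667,  0.00740792]), 'gripper_width': 0.08560931130966858}
scene {'K': array([[441.43698794,   0.        , 314.93808109],
       [  0.        , 441.43698794, 205.51796124],
       [  0.        ,   0.        ,   1.        ]]), 'rvec': array([ 2.05893171, -0.52769917,  0.3082972 ]), 'tvec': array([-0.47190247,  0.18542057,  1.27124001])}
disc_tab [([297.0, 190.7], 0.95)]
tile_tab [([330.1, 201.8], 0.59)]
disc_frame [([290.2, 211.1], 0.8)]
tile_frame [([314.3, 211.6], 0.82), ([331.4, 202.3], 0.54)]
board [([248.1, 177.3], 0.68)]
jar [([273.4, 186.0], 0.49)]
spool [([311.0, 245.2], 0.71), ([274.3, 187.0], 0.33)]
tape_rule [([244.3, 175.0], 0.62)]
mug [([397.2, 274.6], 0.58)]
side {'K': array([[415.0559913 ,   0.        , 320.95603216],
       [  0.        , 415.0559913 , 198.91560048],
       [  0.        ,   0.        ,   1.        ]]), 'rvec': array([ 2.03466095,  0.02715854, -0.03513052]), 'tvec': array([-0.55216559,  0.03922869,  1.2126045 ])}
disc_tab [([288.3, 167.5], 0.95)]
tile_tab [([322.5, 189.5], 0.53)]
disc_frame [([310.6, 175.5], 0.57)]
tile_frame [([328.3, 205.4], 0.93)]
board [([314.7, 203.5], 0.83), ([280.8, 235.6], 0.31)]
jar []
spool [([288.2, 167.4], 0.69), ([281.5, 236.8], 0.53)]
tape_rule [([291.7, 162.5], 0.49)]
mug [([342.7, 302.2], 0.65)]
-0.0187
```

```bash
python3 - <<'E'
import cv2
for n in ["scene","side"]:
    im=cv2.imread(f"pics/{n}0.png")
    c=im[110:320,180:460]; cv2.imwrite(f"pics/{n}0c.png",cv2.resize(c,None,fx=2.8,fy=2.8,interpolation=cv2.INTER_CUBIC))
E
```

```text
(no output)
```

View pics/scene0.png

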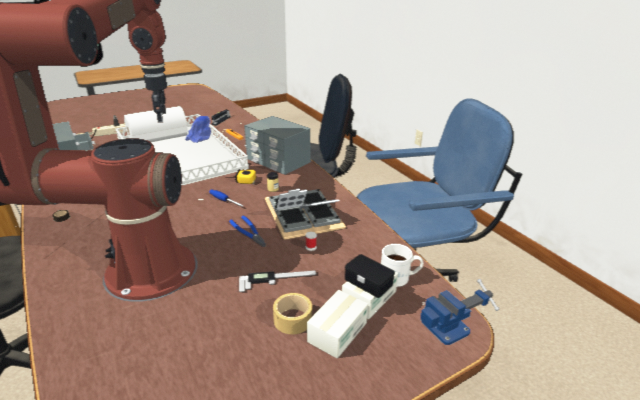

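View pics/side0.png

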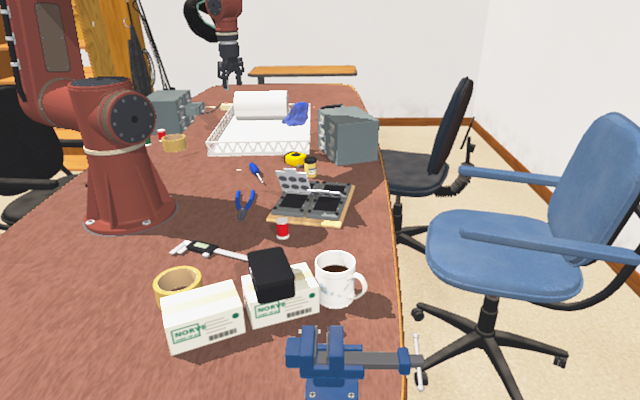

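```bash
sleep 1
```

```text
(no output)
```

View pics/scene0c.png

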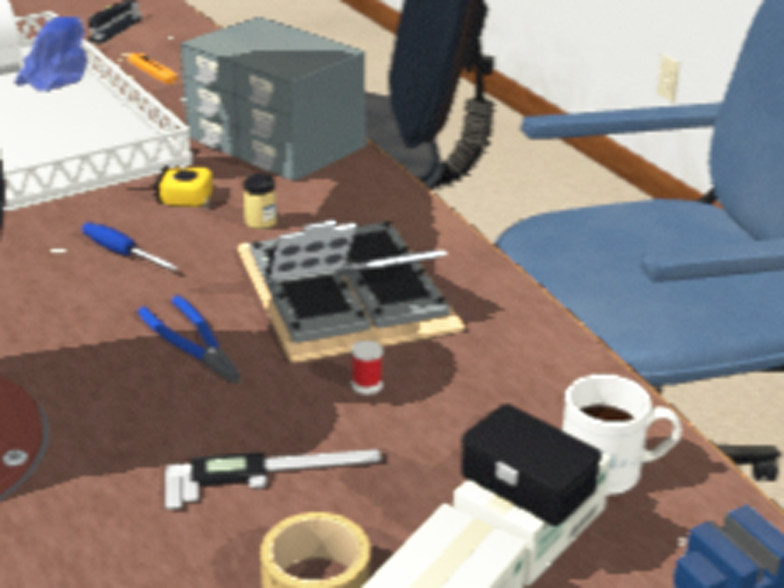

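View pics/side0c.png

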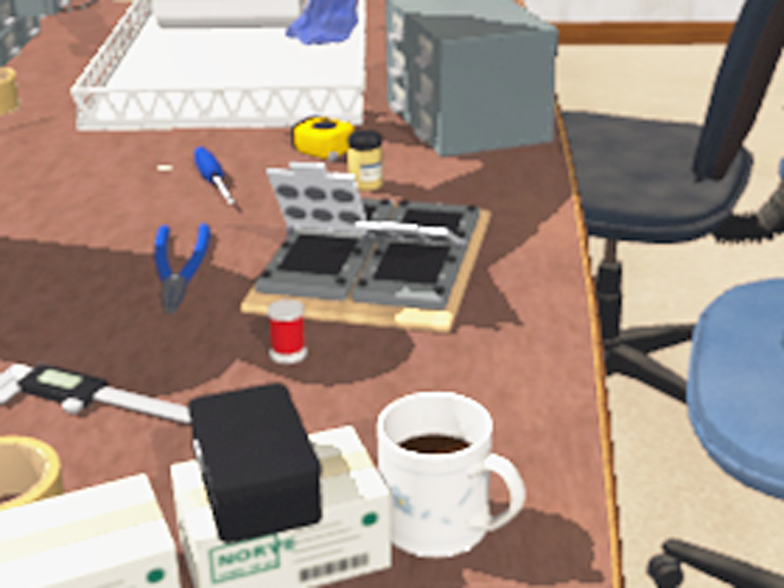

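The round leaf, at scene (297,191), is on the frame nearer the robot and stands steeply. The square leaf, at (330,202), is on the far frame and stands low. Next I'll triangulate both.

```bash
cat > h.py <<'E'
import numpy as np, cv2
from scipy.spatial.transform import Rotation as R
from workcell import bot
def P(n):
    m=bot.camera_model(n); return m['K'],np.array(m['rvec'],float),np.array(m['tvec'],float)
def proj(n,X,m=None):
    K,r,t=m or P(n); return cv2.projectPoints(np.array(X,float).reshape(-1,1,3),r,t,K,None)[0].reshape(-1,2)
def ray(n,uv,m=None):
    K,r,t=m or P(n); Rm=cv2.Rodrigues(r)[0]; d=Rm.T@np.linalg.inv(K)@np.array([uv[0],uv[1],1.]); return -Rm.T@t,d/np.linalg.norm(d)
def onz(n,uv,z,m=None):
    o,d=ray(n,uv,m); return o+d*(z-o[2])/d[2]
def tri(obs):
    A=np.zeros((3,3));b=np.zeros(3)
    for n,uv in obs:
        o,d=ray(n,uv);M=np.eye(3)-np.outer(d,d);A+=M;b+=M@o
    return np.linalg.solve(A,b)
E
python3 - <<'E'
from h import *
S="scene";D="side"
for k,a,b in [("disc_tab",(297,190.7),(288.3,167.5)),("tile_tab",(330.1,201.8),(322.5,189.5))]: print(k,tri([(S,a),(D,b)]))
for k,a,b,z in [("disc_frame",(290.2,211.1),(310.6,175.5),.01),("tile_frame",(314.3,211.6),(328.3,205.4),.01),("board",(248,177),(314.7,203.5),0),("jar",(273.4,186),0,0),("spool",(311,245),(281.5,236.8),0),("mug",(397,274.6),(342.7,302),0),("tape",(244,175),(291.7,162.5),0)]:
    print(k,onz(S,a,z),onz(D,b,z) if b else "")
E
```

```text
disc_tab [ 0.46660553 -0.01374485  0.14616694]
tile_tab [ 0.55990682 -0.06132184  0.10395551]
disc_frame [0.48815926 0.08508565 0.01      ] [0.50870039 0.25016646 0.01      ]
tile_frame [0.56028169 0.04242236 0.01      ] [0.57312018 0.03026243 0.01      ]
board [0.4614581  0.41500119 0.        ] [0.53158689 0.06146154 0.        ]
jar [0.51987471 0.29723352 0.        ] 
spool [ 0.46299479 -0.11258876  0.        ] [ 0.45421791 -0.12880852  0.        ]
mug [ 6.10563967e-01 -3.55340030e-01  1.11022302e-16] [ 0.61035635 -0.37933748  0.        ]
tape [0.45374362 0.43922819 0.        ] [0.42948325 0.39518111 0.        ]
```

```bash
cat >> h.py <<'E'
def plan(points, Rt=None):
    "world targets -> shifts (mm) in current tool axes; Rt: target rotation matrix -> twist deg"
    s=bot.read_state(); R0=R.from_rotvec(s['tcp_rot']); 
    print('t',round(s['time'],2),'pos',s['position'].round(4),'F',s['contact_force'].round(2)); print('axes x,y,z cols\n',R0.as_matrix().round(3))
    for p in points: print(p,'->',(R0.inv().apply(np.array(p)-s['position'])*1000).round(1))
    if Rt is not None: print('twist',(R0.inv()*R.from_matrix(Rt)).as_rotvec(degrees=True).round(1))
E
python3 - <<'E'
from h import *
# tool x down; z (jaw) along world y or x
plan([(0.196,0.567,0.33),(0.50,0.03,0.33)],np.array([[0,1,0],[0,0,-1],[-1,0,0]]).astype(float))
plan([], np.array([[0,0,1],[0,1,0],[-1,0,0]]).astype(float))
plan([], np.array([[0,0,-1],[0,-1,0],[-1,0,0]]).astype(float))
s=bot.read_state();m=P("wrist");o,d=ray("wrist",(320,200));print(o,d)
E
```

```text
t 1.0 pos [0.196  0.5671 0.199 ] F [ 1.06 -0.38 -0.22]
axes x,y,z cols
 [[ 0.    -0.945  0.327]
 [ 0.     0.327  0.945]
 [-1.    -0.     0.   ]]
(0.196, 0.567, 0.33) -> [-1.31e+02 -0.00e+00 -1.00e-01]
(0.5, 0.03, 0.33) -> [-131.  -462.8 -408.3]
twist [160.9   0.   -0. ]
t 1.0 pos [0.196  0.5671 0.199 ] F [ 1.06 -0.38 -0.22]
axes x,y,z cols
 [[ 0.    -0.945  0.327]
 [ 0.     0.327  0.945]
 [-1.    -0.     0.   ]]
twist [70.9  0.  -0. ]
t 1.0 pos [0.196  0.5671 0.199 ] F [ 1.06 -0.38 -0.22]
axes x,y,z cols
 [[ 0.    -0.945  0.327]
 [ 0.     0.327  0.945]
 [-1.    -0.     0.   ]]
twist [-109.1    0.     0. ]
[0.1247957  0.59198661 0.373843  ] [ 0.29322933 -0.10194664 -0.9505911 ]
```

```bash
python3 - <<'E'
from h import *
plan([(0.50,0.09,0.30)])
E
```

```text
t 1.0 pos [0.196  0.5671 0.199 ] F [ 1.06 -0.38 -0.22]
axes x,y,z cols
 [[ 0.    -0.945  0.327]
 [ 0.     0.327  0.945]
 [-1.    -0.     0.   ]]
(0.5, 0.09, 0.3) -> [-101.  -443.2 -351.6]
```

Call:
move_arm:
  moves:
    - {"claw": 0, "xyz": [-50, 0, 0], "twist": [0, 0, 0]}
    - {"claw": 0, "xyz": [-101, 0, 0], "twist": [0, 0, 0]}
    - {"claw": 0, "xyz": [-101, -30, -24], "twist": [5, 0, 0]}
    - {"claw": 0, "xyz": [-101, -60, -48], "twist": [10, 0, 0]}
    - {"claw": 0, "xyz": [-101, -95, -76], "twist": [16, 0, 0]}
    - {"claw": 0, "xyz": [-101, -130, -103], "twist": [22, 0, 0]}
    - {"claw": 0, "xyz": [-101, -165, -131], "twist": [28, 0, 0]}
    - {"claw": 0, "xyz": [-101, -200, -159], "twist": [34, 0, 0]}
    - {"claw": 0, "xyz": [-101, -235, -187], "twist": [40, 0, 0]}
    - {"claw": 0, "xyz": [-101, -270, -214], "twist": [46, 0, 0]}
    - {"claw": 0, "xyz": [-101, -305, -242], "twist": [52, 0, 0]}
    - {"claw": 0, "xyz": [-101, -340, -270], "twist": [58, 0, 0]}
    - {"claw": 0, "xyz": [-101, -375, -298], "twist": [64, 0, 0]}
    - {"claw": 0, "xyz": [-101, -410, -325], "twist": [68, 0, 0]}
    - {"claw": 0, "xyz": [-101, -443, -352], "twist": [70.9, 0, 0]}
    - {"claw": 0, "xyz": [-101, -443, -352], "twist": [70.9, 0, 0]}
    - {"claw": 0, "xyz": [-101, -443, -352], "twist": [70.9, 0, 0]}
    - {"claw": 0, "xyz": [-101, -443, -352], "twist": [70.9, 0, 0]}

```text
time: 2.8
position: [0.4993, 0.0904, 0.3002]
tcp_rot: [-0.001, 1.571, 0.001]
contact_force: [-0.7, -0.7, -0.3]
gripper_width: 0.0004
```

```bash
python3 - <<'E'
from h import *
s=bot.read_state();print(s)
m=bot.camera_model("wrist")
im=bot.grab_frame("wrist"); cv2.imwrite("pics/w1.png",im[:,:,::-1])
print(m)
np.savez("w1.npz",K=m['K'],r=m['rvec'],t=m['tvec'])
for q in ["disc_tab","tile_tab","disc_frame","tile_frame","board","jar","spool"]:
    r=bot.place_of("wrist",q); print(q,[(x['location'],round(x['p'],2)) for x in r[:2]])
E
```

```text
{'time': 2.8, 'qpos': array([-7.94674889e-02, -1.27291624e-01,  5.37287193e-02,  1.75173724e+00,
        3.33086017e-04,  1.48984226e+00]), 'joint_velocities': array([ 0.0155723 , -0.0093813 , -0.00231833, -0.00033059, -0.00136118,
        0.00041389]), 'joint_efforts': array([-1.26623992e+00, -4.14491844e+01,  4.86669338e+01, -8.57757172e-02,
       -3.86685552e-02, -2.00297865e-03]), 'position': array([0.49932387, 0.09035868, 0.3002392 ]), 'tcp_rot': array([-9.11789462e-04,  1.57069013e+00,  1.42331274e-03]), 'contact_force': array([-0.68468815, -0.71079274, -0.33321576]), 'wrist_torque': array([ 0.00978312,  0.01322597, -0.00250014]), 'gripper_width': 0.0003706567335264041}
{'K': array([[330.54808752,   0.        , 319.90494734],
       [  0.        , 330.54808752, 196.11779238],
       [  0.        ,   0.        ,   1.        ]]), 'rvec': array([-2.83721082e+00, -2.67916324e-03, -6.54417881e-04]), 'tvec': array([-0.50058647,  0.01570518,  0.50281696])}
disc_tab [([292.3, 238.8], 0.82)]
tile_tab [([366.5, 267.8], 0.88)]
disc_frame [([306.7, 159.2], 0.77)]
tile_frame [([372.8, 170.4], 0.57)]
board [([340.2, 166.8], 0.55)]
jar [([326.4, 6.2], 0.93)]
spool [([298.5, 278.3], 0.44)]
```

View pics/w1.png

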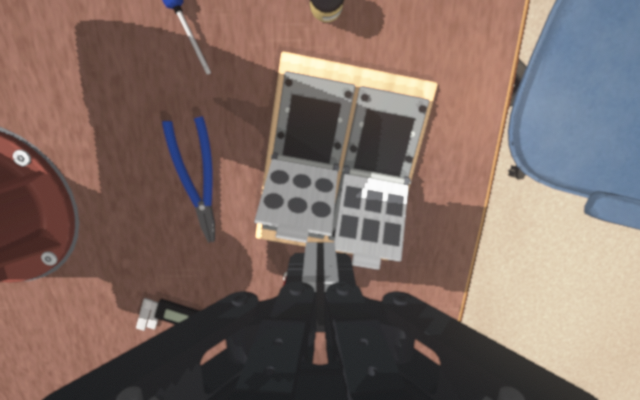

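The wrist view shows the board turned slightly. Its top corners are at (282,52) and (437,82), the left-bottom corner is at (257,240), and both leaves are visible. I'll fit the board and both leaf angles.

```bash
python3 - <<'E'
import cv2
im=cv2.imread("pics/w1.png"); c=im[40:290,230:460]; cv2.imwrite("pics/w1c.png",cv2.resize(c,None,fx=2.4,fy=2.4,interpolation=cv2.INTER_CUBIC))
from h import *
z=np.load("w1.npz"); m=(z['K'],z['r'],z['t'])
TL=onz("w",(282,52),.01,m);TR=onz("w",(437,82),.01,m);BL=onz("w",(257,240),.01,m);print(TL,TR,BL,np.linalg.norm(TL-TR),np.linalg.norm(TL-BL))
from scipy.optimize import least_squares
mw=m;ms=P("scene");md=P("side")
def geom(p):
    bx,by,yaw,td,tt=p
    c,s=np.cos(yaw),np.sin(yaw)
    W=lambda X:np.array([bx+c*X[0]-s*X[1],by+s*X[0]+c*X[1],X[2]])
    tab=lambda x,t,r=.125:W((x,-r*np.cos(t),.031+r*np.sin(t)))
    return W,tab
pts=[]
def res(p,full=False):
    W,tab=geom(p);o=[]
    def add(m,X,uv,w=1): o.append((proj("",X,m)[0]-np.array(uv))*w)
    add(mw,W((-.106,.135,.01)),(282,52));add(mw,W((.106,.135,.01)),(437,82));add(mw,W((-.106,-.135,.01)),(257,240))
    add(mw,W((-.05,0,.01)),(306.7,159.2),.5);add(mw,W((.05,0,.01)),(372.8,170.4),.5)
    add(mw,tab(-.05,p[3]),(292.3,238.8));add(mw,tab(.05,p[4]),(366.5,267.8))
    add(ms,tab(-.05,p[3]),(297,190.7));add(ms,tab(.05,p[4]),(330.1,201.8))
    add(md,tab(-.05,p[3]),(288.3,167.5));add(md,tab(.05,p[4]),(322.5,189.5))
    return np.array(o) if full else np.concatenate(o)
r=least_squares(res,[.52,.04,-.15,1.17,.63],loss='soft_l1');print(r.x);print(res(r.x,True).round(1))
W,tab=geom(r.x);print(W((-.05,0,.031)),W((.05,0,.031)),tab(-.05,r.x[3]),tab(.05,r.x[4]))
np.save("fit.npy",r.x)
E
```

```text
[0.45100463 0.21638644 0.01      ] [0.65604447 0.17998254 0.01      ] [ 0.40387643 -0.05042988  0.01      ] 0.2082464395911098 0.2709465174480888
[ 0.53017663  0.06515745 -0.17311851  1.02188643  0.55363114]
[[-1.5 -0. ]
 [ 1.3  0.1]
 [-0.9 -0.5]
 [-0.2  0.6]
 [ 0.9  1. ]
 [-0.   0.9]
 [ 0.4 -0.5]
 [-2.4 -1.4]
 [-1.8 -0.2]
 [ 2.   0.1]
 [ 0.6  0.6]]
[0.48092401 0.0737702  0.031     ] [0.57942925 0.05654469 0.031     ] [0.46968959 0.00952538 0.13763672] [ 0.56111377 -0.04819358  0.09672243]
```

View pics/w1c.png

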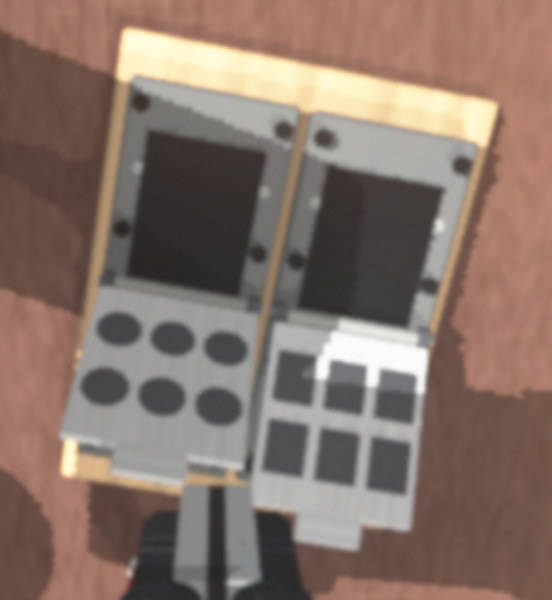

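Call:
move_arm:
  moves:
    - {"claw": 0, "xyz": [0, -30, -9], "twist": [3, 0, 0]}
    - {"claw": 0, "xyz": [0, -65, -19], "twist": [6, 0, 0]}
    - {"claw": 0, "xyz": [0, -100, -29], "twist": [9, 0, 0]}
    - {"claw": 0, "xyz": [0, -135, -39], "twist": [9.9, 0, 0]}
    - {"claw": 0, "xyz": [30, -135, -39], "twist": [9.9, 0, 0]}
    - {"claw": 0, "xyz": [65, -135, -39], "twist": [9.9, 0, 0]}
    - {"claw": 0, "xyz": [100, -135, -39], "twist": [9.9, 0, 0]}
    - {"claw": 0, "xyz": [135, -135, -39], "twist": [9.9, 0, 0]}
    - {"claw": 0, "xyz": [165, -135, -39], "twist": [9.9, 0, 0]}
    - {"claw": 0, "xyz": [185, -135, -39], "twist": [9.9, 0, 0]}
    - {"claw": 0, "xyz": [185, -135, -39], "twist": [9.9, 0, 0]}
    - {"claw": 0, "xyz": [185, -135, -39], "twist": [9.9, 0, 0]}

```text
time: 4.4
position: [0.4608, -0.0452, 0.1156]
tcp_rot: [0.135, 1.566, -0.135]
contact_force: [-0.5, 0.2, 0.1]
gripper_width: 0.0001
```

```bash
cat >> h.py <<'E'
def bc():
    s=bot.read_state();p=np.load("fit.npy");d=s['position'][:2]-p[:2];c,q=np.cos(p[2]),np.sin(p[2])
    print('t',round(s['time'],2),'board xyz mm',(np.array([c*d[0]+q*d[1],-q*d[0]+c*d[1],s['position'][2]])*1000).round(1),'F',s['contact_force'].round(1),'yaw err',R.from_rotvec(s['tcp_rot']).as_matrix()[:,1].round(3))
def shot(tag,box=None):
    for n in ["scene","side","wrist"]:
        im=bot.grab_frame(n)[:,:,::-1]
        if n!="wrist": im=cv2.resize(im[140:260,220:400],(540,360),interpolation=cv2.INTER_CUBIC)
        else: im=cv2.resize(im[:, :],(576,360))
        cv2.imwrite(f"pics/{tag}_{n}.png",im)
    a=[cv2.imread(f"pics/{tag}_{n}.png") for n in ["scene","side","wrist"]]
    cv2.imwrite(f"pics/{tag}.png",np.vstack([np.hstack([cv2.resize(a[0],(400,267)),cv2.resize(a[1],(400,267))]),cv2.resize(a[2],(800,500))[150:450] if 0 else np.hstack([cv2.resize(a[2],(480,300)),np.zeros((300,320,3),np.uint8)])]))
E
python3 - <<'E'
from h import *
bc();shot("a1")
E
```

```text
t 4.4 board xyz mm [ -49.3 -120.7  115.6] F [-0.5  0.2  0.1] yaw err [0.171 0.985 0.   ]
```

View pics/a1.png

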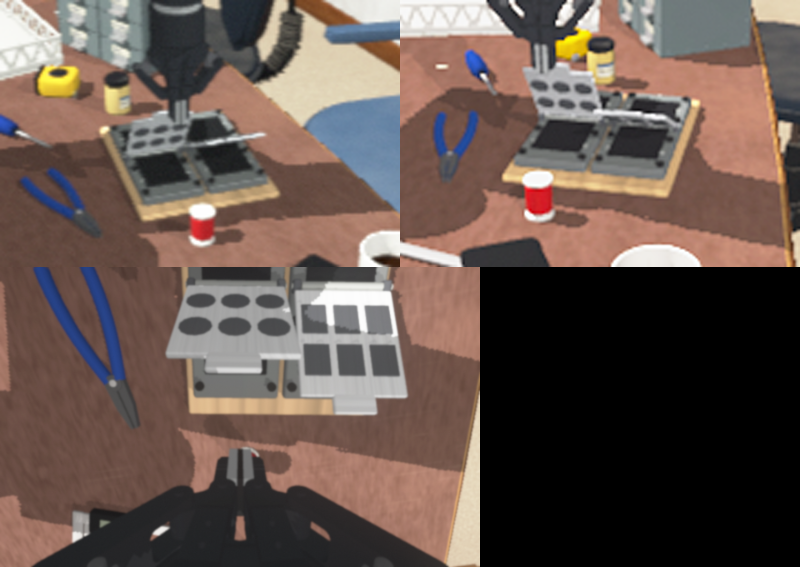

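```bash
python3 - <<'E'
from h import *
s=bot.read_state()
for n in ["scene","side"]:
    im=bot.grab_frame(n)[:,:,::-1].copy()
    W0=s['position']; uv=proj(n,W0)[0]; print(n,uv,-cv2.Rodrigues(P(n)[1])[0].T@P(n)[2])
    c=im[100:260,220:400]; c=cv2.resize(c,None,fx=4,fy=4,interpolation=cv2.INTER_CUBIC); 
    cv2.circle(c,tuple(int(v) for v in ((uv-[220,100])*4)),4,(0,255,0),1); cv2.imwrite(f"pics/b1_{n}.png",c[:600])
E
```

```text
scene [300.41775348 203.4114051 ] [-0.07411144 -1.09685984  0.81518702]
side [285.61564396 182.78506013] [ 0.5964     -1.04679704  0.57040197]
```

View pics/b1_side.png

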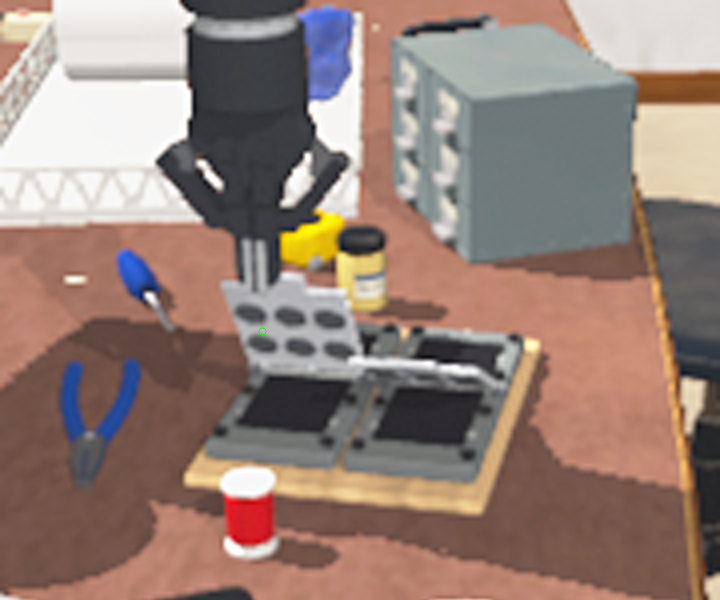

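View pics/b1_scene.png

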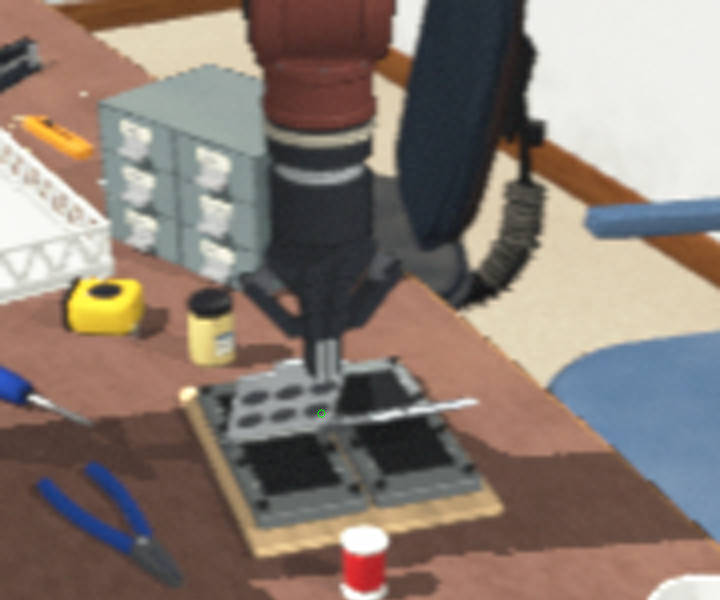

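```bash
python3 - <<'E'
from h import *
p=np.load("fit.npy")
c,s=np.cos(p[2]),np.sin(p[2])
W=lambda X:np.array([p[0]+c*X[0]-s*X[1],p[1]+s*X[0]+c*X[1],X[2]])
def leaf(x,t):
    return [W((x+dx,-r*np.cos(t),.031+r*np.sin(t))) for dx,r in [(-.045,0),(-.045,.11),(-.018,.11),(-.018,.125),(.018,.125),(.018,.11),(.045,.11),(.045,0)]]
bd=[W((a,b,.01)) for a,b in [(-.106,-.135),(.106,-.135),(.106,.135),(-.106,.135)]]
S={"scene":("pics/scene0.png",P("scene"),(220,130,420,280)),"side":("pics/side0.png",P("side"),(220,130,420,280))}
z=np.load("w1.npz");S["w"]=("pics/w1.png",(z['K'],z['r'],z['t']),(230,40,450,290))
out=[]
for n,(f,m,b) in S.items():
    im=cv2.imread(f)[b[1]:b[3],b[0]:b[2]];k=400/im.shape[1];im=cv2.resize(im,None,fx=k,fy=k,interpolation=cv2.INTER_CUBIC)
    for pl,col in [(bd,(0,255,0)),(leaf(-.05,p[3]),(0,0,255)),(leaf(.05,p[4]),(255,0,0))]:
        q=((proj(n,pl,m)-[b[0],b[1]])*k).astype(np.int32); cv2.polylines(im,[q],True,col,1)
    out.append(im[:300] if n!="w" else im)
cv2.imwrite("pics/ov1.png",np.hstack(out[:2]));cv2.imwrite("pics/ov2.png",out[2])
E
```

```text
(no output)
```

View pics/ov1.png

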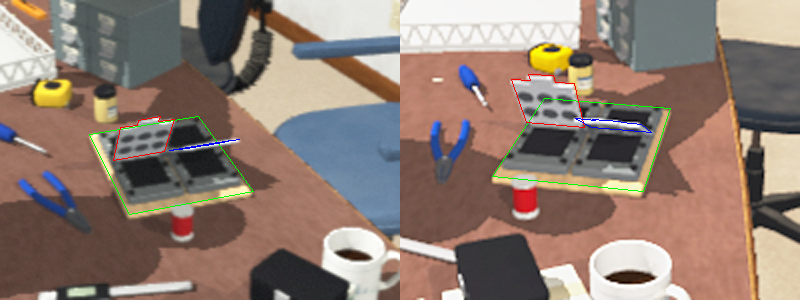

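View pics/ov2.png

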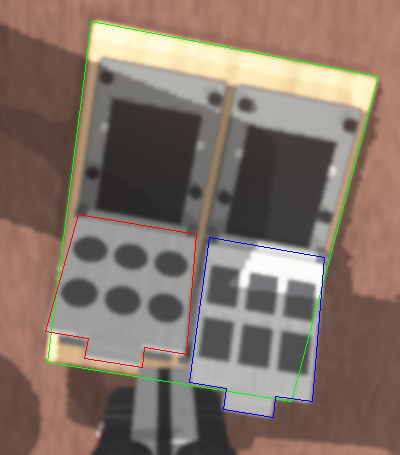

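```bash
python3 - <<'E'
from h import *
s=bot.read_state();p0=s['position']
for n in ["side","scene"]:
    for dz in [0,.0727,.15,.25]: print(n,dz,(proj(n,p0+[0,0,dz])[0]-[220,100])*4)
p=np.load("fit.npy")
c,q=np.cos(p[2]),np.sin(p[2])
W=lambda X:np.array([p[0]+c*X[0]-q*X[1],p[1]+q*X[0]+c*X[1],X[2]])
def leaf(x,t):
    return [W((x+dx,-r*np.cos(t),.031+r*np.sin(t))) for dx,r in [(-.045,0),(-.045,.11),(-.018,.11),(-.018,.125),(.018,.125),(.018,.11),(.045,.11),(.045,0)]]
bd=[W((a,b,.01)) for a,b in [(-.106,-.135),(.106,-.135),(.106,.135),(-.106,.135)]]
m=P("wrist");im=bot.grab_frame("wrist")[:,:,::-1].copy()
for pl,col in [(bd,(0,255,0)),(leaf(-.05,p[3]),(0,0,255)),(leaf(.05,p[4]),(255,0,0)),([p0,p0+[0,0,.02]],(0,255,255))]:
    cv2.polylines(im,[proj("",pl,m).astype(np.int32)],True,col,1)
cv2.imwrite("pics/ov3.png",im)
E
```

```text
side 0 [262.21753916 331.64706317]
side 0.0727 [256.44191959 228.85909809]
side 0.15 [249.90293417 112.48560832]
side 0.25 [240.76656214 -50.11323979]
scene 0 [321.41765718 414.11009913]
scene 0.0727 [320.43276604 331.2764997 ]
scene 0.15 [319.32318816 237.95620618]
scene 0.25 [317.78254359 108.38134232]
```

View pics/ov3.png

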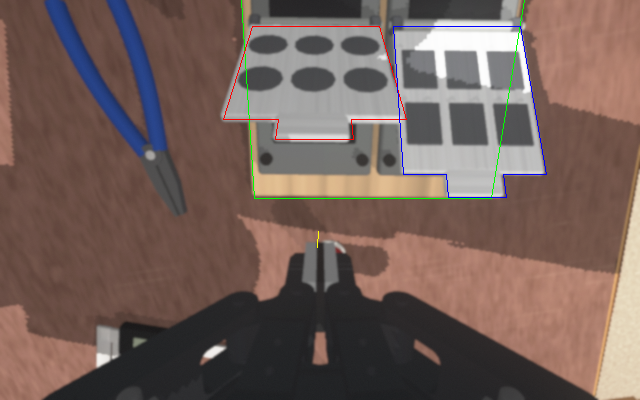

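```bash
python3 - <<'E'
from h import *
a=cv2.imread("pics/side0.png")[150:200,265:325];b=bot.grab_frame("side")[150:200,265:325,::-1]
c=cv2.imread("pics/scene0.png")[175:225,265:325];d=bot.grab_frame("scene")[175:225,265:325,::-1]
f=lambda x:cv2.resize(x,None,fx=6,fy=5.5,interpolation=cv2.INTER_NEAREST)
cv2.imwrite("pics/z.png",np.vstack([np.hstack([f(a),f(b)]),np.hstack([f(c),f(d)])]))
E
```

```text
(no output)
```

View pics/z.png

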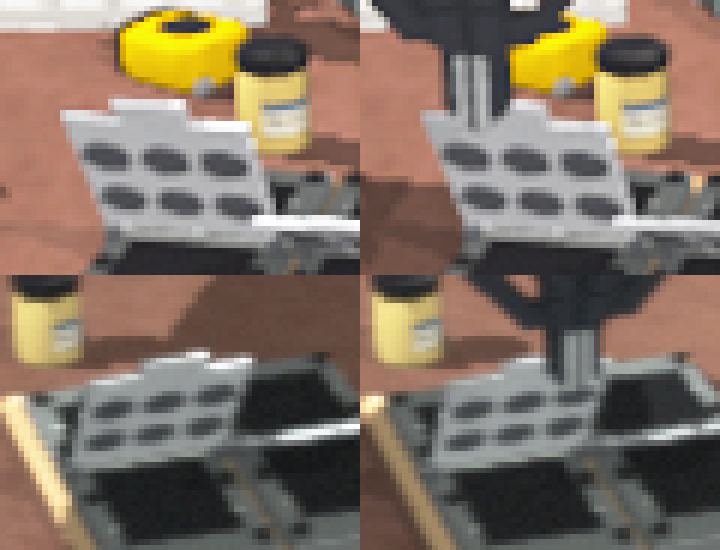

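```bash
python3 - <<'E'
from h import *
p0=bot.read_state()['position']
o=[("side",(283.7,174)),("scene",(301,196)),("wrist",(320,241))]
for k in (o,o[:2],[o[0],o[2]],[o[1],o[2]]):
    x=tri(k);print(x,(x-p0)*1000,[ (proj(n,x)[0]-u).round(1) for n,u in k])
im=bot.grab_frame("wrist")[:,:,::-1]; cv2.imwrite("pics/wz.png",cv2.resize(im[220:300,270:370],None,fx=7,fy=7,interpolation=cv2.INTER_NEAREST))
E
```

```text
[ 0.46195325 -0.04196462  0.14032208] [ 0.85355543  3.46264173 24.83229562] [array([1.7, 0. ]), array([-1.1,  0.2]), array([-1.6,  4.3])]
[ 0.45951874 -0.0542886   0.14679617] [-1.58095722 -8.861341   31.30637718] [array([ 0.1, -0.4]), array([-0. ,  0.4])]
[ 0.46018147 -0.04053851  0.13954406] [-0.91823     4.88874913 24.0542749 ] [array([1.1, 0.1]), array([-5.6,  1.7])]
[ 0.46462431 -0.04082761  0.13964319] [ 3.52461593  4.59965584 24.15340479] [array([-0.5,  0.1]), array([3.2, 0.9])]
```

View pics/wz.png

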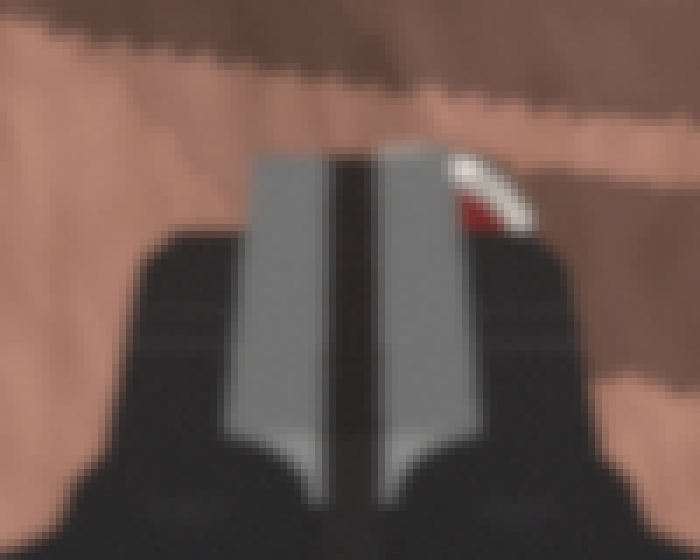

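Overlaying the fit on the current wrist view matches the board and both leaves well. The visible fingertip sits about 25 mm above the reported TCP, so I'll go a bit lower and push gently while watching.

Call:
move_arm:
  moves:
    - {"claw": 0, "xyz": [20, 0, 0], "twist": [0, 0, 0]}
    - {"claw": 0, "xyz": [20, 12, 0], "twist": [0, 0, 0]}
    - {"claw": 0, "xyz": [20, 24, 0], "twist": [0, 0, 0]}
    - {"claw": 0, "xyz": [20, 32, 0], "twist": [0, 0, 0]}
    - {"claw": 0, "xyz": [20, 38, 0], "twist": [0, 0, 0]}
    - {"claw": 0, "xyz": [20, 44, 0], "twist": [0, 0, 0]}
    - {"claw": 0, "xyz": [20, 50, 0], "twist": [0, 0, 0]}
    - {"claw": 0, "xyz": [20, 55, 0], "twist": [0, 0, 0]}
    - {"claw": 0, "xyz": [20, 60, 0], "twist": [0, 0, 0]}
    - {"claw": 0, "xyz": [20, 60, 0], "twist": [0, 0, 0]}

```text
time: 5.85
position: [0.4712, 0.0143, 0.095]
tcp_rot: [0.135, 1.566, -0.135]
contact_force: [0.6, -1.1, 0.6]
gripper_width: -0.0
```

```bash
cat >> h.py <<'E'
def view(tag):
    bc()
    im=[]
    for n,y,x in [("side",140,250),("scene",150,250)]:
        im.append(cv2.resize(bot.grab_frame(n)[y:y+100,x:x+100,::-1],(400,400),interpolation=cv2.INTER_CUBIC))
        print(n,proj(n,bot.read_state()['position'])[0].round())
    w=bot.grab_frame("wrist")[:,:,::-1]
    cv2.imwrite(f"pics/{tag}a.png",np.hstack(im));cv2.imwrite(f"pics/{tag}w.png",w)
E
python3 - <<'E'
from h import *
view("c1")
E
```

```text
t 5.85 board xyz mm [-49.3 -60.3  95. ] F [ 0.6 -1.1  0.6] yaw err [0.171 0.985 0.   ]
side [292. 181.]
scene [295. 200.]
```

View pics/c1a.png

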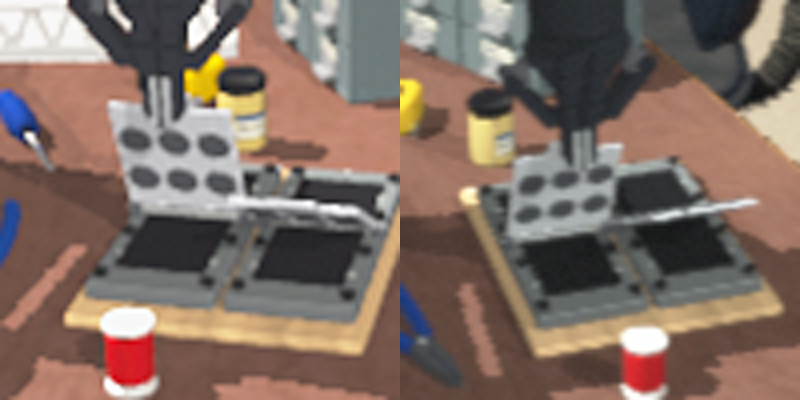

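View pics/c1w.png

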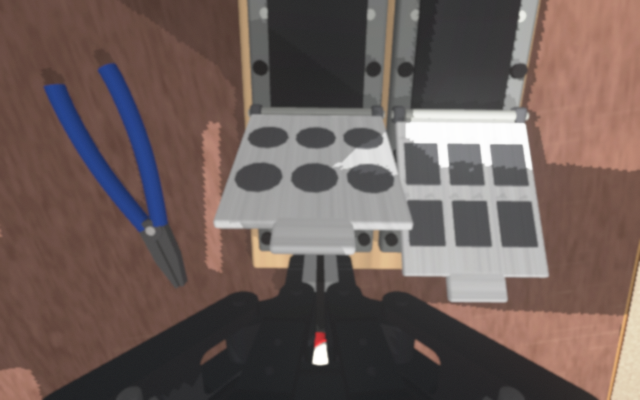

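Call:
move_arm:
  moves:
    - {"claw": 0, "xyz": [0, 5, 0], "twist": [0, 0, 0]}
    - {"claw": 0, "xyz": [0, 10, 0], "twist": [0, 0, 0]}
    - {"claw": 0, "xyz": [0, 15, 0], "twist": [0, 0, 0]}
    - {"claw": 0, "xyz": [0, 20, 0], "twist": [0, 0, 0]}
    - {"claw": 0, "xyz": [0, 25, 0], "twist": [0, 0, 0]}
    - {"claw": 0, "xyz": [0, 30, 0], "twist": [0, 0, 0]}
    - {"claw": 0, "xyz": [0, 35, 0], "twist": [0, 0, 0]}
    - {"claw": 0, "xyz": [0, 40, 0], "twist": [0, 0, 0]}
    - {"claw": 0, "xyz": [0, 45, 0], "twist": [0, 0, 0]}
    - {"claw": 0, "xyz": [0, 50, 0], "twist": [0, 0, 0]}
    - {"claw": 0, "xyz": [0, 55, 0], "twist": [0, 0, 0]}
    - {"claw": 0, "xyz": [0, 60, 0], "twist": [0, 0, 0]}
    - {"claw": 0, "xyz": [0, 65, 0], "twist": [0, 0, 0]}
    - {"claw": 0, "xyz": [0, 70, 0], "twist": [0, 0, 0]}
    - {"claw": 0, "xyz": [0, 75, 0], "twist": [0, 0, 0]}
    - {"claw": 0, "xyz": [0, 75, 0], "twist": [0, 0, 0]}

```text
time: 7.6
position: [0.4839, 0.0883, 0.0949]
tcp_rot: [0.135, 1.567, -0.134]
contact_force: [-0.1, -1.0, -0.7]
gripper_width: 0.0
```

```bash
python3 - <<'E'
from h import *
view("c2")
E
```

```text
t 7.6 board xyz mm [-49.6  14.9  94.9] F [-0.1 -1.  -0.7] yaw err [0.171 0.985 0.   ]
side [298. 171.]
scene [288. 190.]
```

View pics/c2a.png

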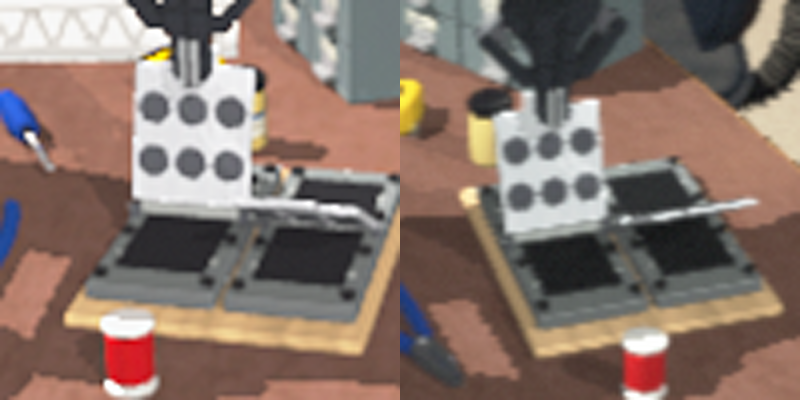

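View pics/c2w.png

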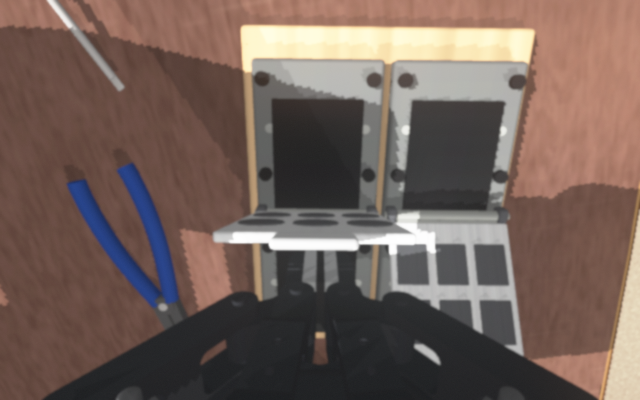

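```bash
cat >> h.py <<'E'
def theta(uv,n="wrist",xb=-.05):
    p=np.load("fit.npy");c,q=np.cos(p[2]),np.sin(p[2]);m=P(n)
    best=[]
    for t in np.linspace(0,3.2,641):
        y=-.125*np.cos(t);X=[p[0]+c*xb-q*y,p[1]+q*xb+c*y,.031+.125*np.sin(t)]
        best.append((np.linalg.norm(proj(n,X,m)[0]-uv),t))
    b=min(best);print(n,'theta',round(b[1],3),'deg',round(np.degrees(b[1]),1),'res px',round(b[0],1))
E
python3 - <<'E'
from h import *
for n in ["wrist","side","scene"]:
    bot.grab_frame(n);r=bot.place_of(n,"disc_tab")
    for x in r[:1]: print(x['location'],x['p']); theta(np.array(x['location']),n)
theta(np.array([314,243.]))
E
```

```text
[315.0, 242.0] 0.92
wrist theta 1.85 deg 106.0 res px 0.8
[297.9, 153.5] 0.59
side theta 1.615 deg 92.5 res px 1.6
[285.7, 175.7] 0.64
scene theta 1.66 deg 95.1 res px 2.7
wrist theta 1.845 deg 105.7 res px 1.8
```

Call:
move_arm:
  moves:
    - {"claw": 0, "xyz": [2, 6, 0], "twist": [0, 0, 0]}
    - {"claw": 0, "xyz": [4, 12, 0], "twist": [0, 0, 0]}
    - {"claw": 0, "xyz": [7, 18.5, 0], "twist": [0, 0, 0]}
    - {"claw": 0, "xyz": [11, 25, 0], "twist": [0, 0, 0]}
    - {"claw": 0, "xyz": [16, 32, 0], "twist": [0, 0, 0]}
    - {"claw": 0, "xyz": [21, 39, 0], "twist": [0, 0, 0]}
    - {"claw": 0, "xyz": [27, 45, 0], "twist": [0, 0, 0]}
    - {"claw": 0, "xyz": [33, 50, 0], "twist": [0, 0, 0]}
    - {"claw": 0, "xyz": [40, 55, 0], "twist": [0, 0, 0]}
    - {"claw": 0, "xyz": [40, 55, 0], "twist": [0, 0, 0]}

```text
time: 9.05
position: [0.4925, 0.1424, 0.0536]
tcp_rot: [0.135, 1.568, -0.135]
contact_force: [0.4, 0.4, 0.8]
gripper_width: 0.0001
```

```bash
python3 - <<'E'
from h import *
view("c3")
for n in ["wrist","side","scene"]:
    bot.grab_frame(n);r=bot.place_of(n,"disc_tab")
    for x in r[:1]: print(x['location'],x['p']); theta(np.array(x['location']),n)
E
```

```text
t 9.05 board xyz mm [-50.4  69.6  53.6] F [0.4 0.4 0.8] yaw err [ 0.171  0.985 -0.   ]
side [303. 176.]
scene [284. 193.]
[317.3, 193.6] 0.88
wrist theta 2.57 deg 147.3 res px 1.4
[305.1, 160.1] 0.82
side theta 2.615 deg 149.8 res px 0.7
[283.1, 177.1] 0.91
scene theta 2.55 deg 146.1 res px 2.2
```

View pics/c3a.png

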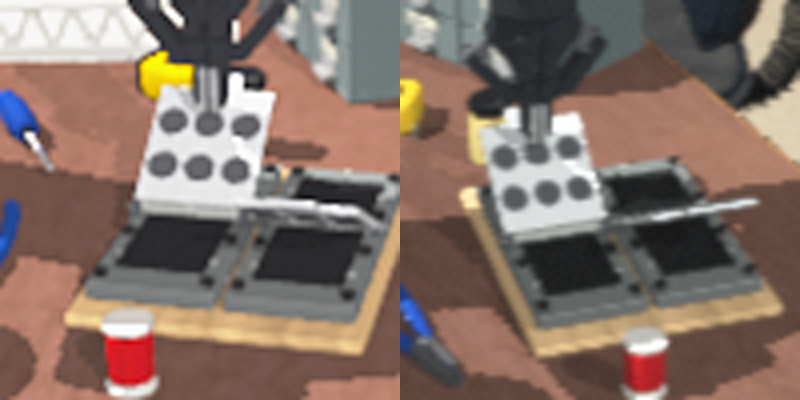

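View pics/c3w.png

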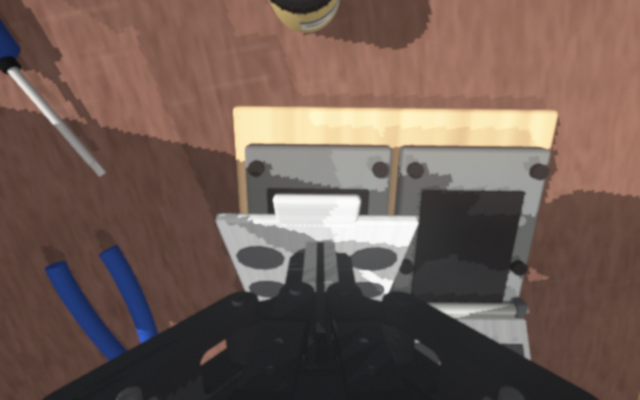

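Call:
move_arm:
  moves:
    - {"claw": 0, "xyz": [6, 4, 0], "twist": [0, 0, 0]}
    - {"claw": 0, "xyz": [12, 7, 0], "twist": [0, 0, 0]}
    - {"claw": 0, "xyz": [17, 9, 0], "twist": [0, 0, 0]}
    - {"claw": 0, "xyz": [22, 11, 0], "twist": [0, 0, 0]}
    - {"claw": 0, "xyz": [27, 12, 0], "twist": [0, 0, 0]}
    - {"claw": 0, "xyz": [31, 13, 0], "twist": [0, 0, 0]}
    - {"claw": 0, "xyz": [31, 13, 0], "twist": [0, 0, 0]}

```text
time: 10.2
position: [0.495, 0.1547, 0.0232]
tcp_rot: [0.135, 1.568, -0.135]
contact_force: [-0.3, -0.5, -0.1]
gripper_width: 0.0002
```

```bash
python3 - <<'E'
from h import *
view("c4")
for n in ["wrist","side","scene"]:
    bot.grab_frame(n);r=bot.place_of(n,"disc_tab")
    for x in r[:1]: print(x['location'],x['p']); theta(np.array(x['location']),n)
E
```

```text
t 10.2 board xyz mm [-50.   82.2  23.2] F [-0.3 -0.5 -0.1] yaw err [ 0.171  0.985 -0.   ]
side [305. 183.]
scene [283. 198.]
[319.2, 177.5] 0.74
wrist theta 2.94 deg 168.4 res px 2.9
[306.6, 166.9] 0.71
side theta 2.865 deg 164.2 res px 0.4
[281.2, 185.6] 0.73
scene theta 2.945 deg 168.7 res px 1.2
```

View pics/c4w.png

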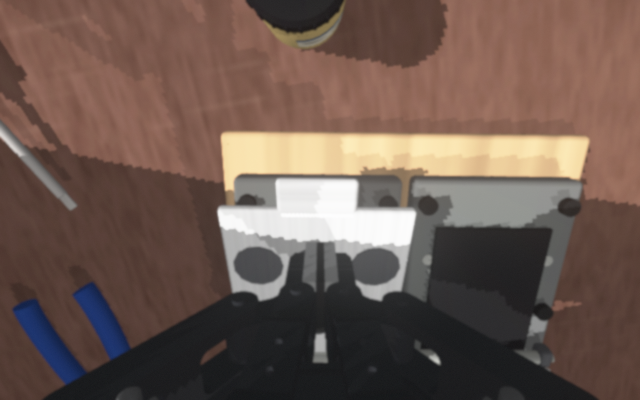

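Call:
move_arm:
  moves:
    - {"claw": 0, "xyz": [3, 1, 0], "twist": [0, 0, 0]}
    - {"claw": 0, "xyz": [6, 2, 0], "twist": [0, 0, 0]}
    - {"claw": 0, "xyz": [9, 2, 0], "twist": [0, 0, 0]}
    - {"claw": 0, "xyz": [11, 2, 0], "twist": [0, 0, 0]}
    - {"claw": 0, "xyz": [13, 2, 0], "twist": [0, 0, 0]}
    - {"claw": 0, "xyz": [13, 2, 0], "twist": [0, 0, 0]}

```text
time: 11.25
position: [0.4957, 0.1567, 0.0107]
tcp_rot: [0.135, 1.567, -0.135]
contact_force: [0.0, -0.3, 0.2]
gripper_width: -0.0001
```

```bash
python3 - <<'E'
from h import *
bc()
for n in ["wrist","side","scene"]:
    bot.grab_frame(n);r=bot.place_of(n,"disc_tab")
    for x in r[:1]: print(x['location'],x['p']); theta(np.array(x['location']),n)
E
```

```text
t 11.25 board xyz mm [-49.7  84.2  10.7] F [ 0.  -0.3  0.2] yaw err [0.171 0.985 0.   ]
[320.2, 172.3] 0.9
wrist theta 3.11 deg 178.2 res px 3.2
[304.7, 171.0] 0.85
side theta 2.985 deg 171.0 res px 2.6
[282.7, 191.0] 0.92
scene theta 3.14 deg 179.9 res px 2.7
```

Call:
move_arm:
  moves:
    - {"claw": 0, "xyz": [1, 0, 0], "twist": [0, 0, 0]}
    - {"claw": 0, "xyz": [2, 0, 0], "twist": [0, 0, 0]}
    - {"claw": 0, "xyz": [3, 0, 0], "twist": [0, 0, 0]}
    - {"claw": 0, "xyz": [4, 0, 0], "twist": [0, 0, 0]}
    - {"claw": 0, "xyz": [4, 0, 0], "twist": [0, 0, 0]}

```text
time: 12.05
position: [0.4959, 0.1567, 0.0069]
tcp_rot: [0.135, 1.566, -0.135]
contact_force: [1.0, 0.0, 0.1]
gripper_width: 0.0004
```

Call:
move_arm:
  moves:
    - {"claw": 0, "xyz": [1, 0, 0], "twist": [0, 0, 0]}
    - {"claw": 0, "xyz": [2, 0, 0], "twist": [0, 0, 0]}
    - {"claw": 0, "xyz": [3, 0, 0], "twist": [0, 0, 0]}
    - {"claw": 0, "xyz": [3, 0, 0], "twist": [0, 0, 0]}

```text
time: 12.45
position: [0.4959, 0.1566, 0.0038]
tcp_rot: [0.135, 1.567, -0.135]
contact_force: [-0.1, 0.6, 0.7]
gripper_width: -0.0
```

```bash
python3 - <<'E'
from h import *
view("c5")
E
```

```text
t 12.45 board xyz mm [-49.5  84.2   3.8] F [-0.1  0.6  0.7] yaw err [0.171 0.985 0.   ]
side [305. 189.]
scene [283. 203.]
```

View pics/c5a.png

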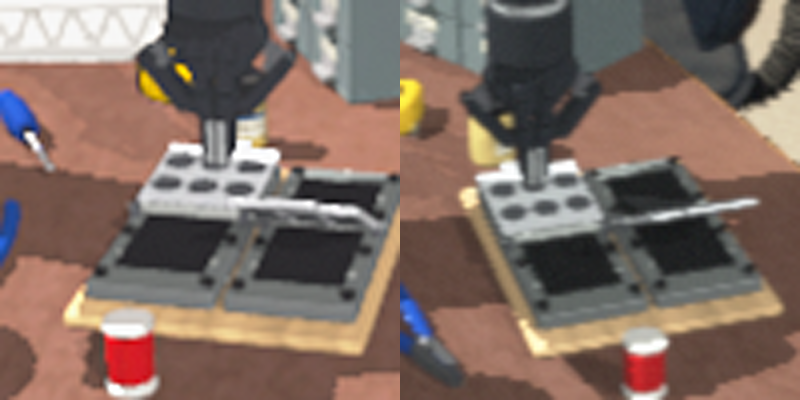

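View pics/c5w.png

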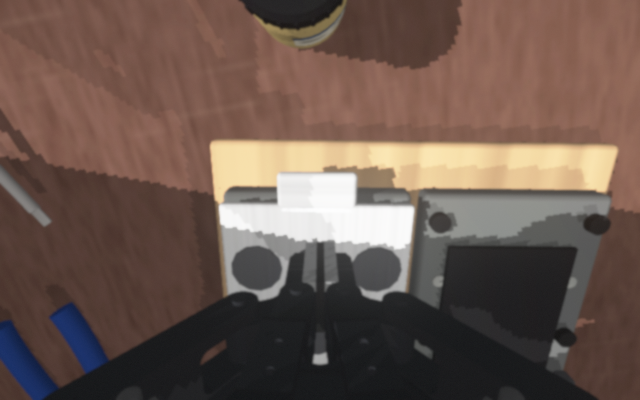

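Call:
move_arm:
  moves:
    - {"claw": 0, "xyz": [1, 0, 0], "twist": [0, 0, 0]}
    - {"claw": 0, "xyz": [2, 0, 0], "twist": [0, 0, 0]}
    - {"claw": 0, "xyz": [3, 0, 0], "twist": [0, 0, 0]}
    - {"claw": 0, "xyz": [3, 0, 0], "twist": [0, 0, 0]}

```text
time: 13.0
position: [0.4959, 0.1567, 0.0009]
tcp_rot: [0.135, 1.567, -0.135]
contact_force: [0.8, 0.9, 0.6]
gripper_width: 0.0003
```

```bash
python3 - <<'E'
from h import *
bc()
for n in ["wrist","side","scene"]:
    bot.grab_frame(n);r=bot.place_of(n,"disc_tab")
    for x in r[:1]: print(x['location'],x['p']); theta(np.array(x['location']),n)
E
```

```text
t 13.0 board xyz mm [-49.5  84.3   0.9] F [0.8 0.9 0.6] yaw err [0.171 0.985 0.   ]
[319.1, 170.0] 0.71
wrist theta 3.2 deg 183.3 res px 3.1
[306.5, 178.2] 0.72
side theta 3.2 deg 183.3 res px 1.2
[281.2, 192.8] 0.7
scene theta 3.2 deg 183.3 res px 1.1
```

Call:
move_arm:
  moves:
    - {"claw": 0, "xyz": [1, 0, 0], "twist": [0, 0, 0]}
    - {"claw": 0, "xyz": [2, 0, 0], "twist": [0, 0, 0]}
    - {"claw": 0, "xyz": [2, 0, 0], "twist": [0, 0, 0]}

```text
time: 13.6
position: [0.4961, 0.1567, -0.0006]
tcp_rot: [0.135, 1.566, -0.135]
contact_force: [-2.1, 0.4, 5.5]
gripper_width: -0.0001
```

```bash
python3 - <<'E'
from h import *
view("c6")
E
```

```text
t 13.6 board xyz mm [-49.4  84.3  -0.6] F [-2.1  0.4  5.5] yaw err [0.171 0.985 0.   ]
side [305. 190.]
scene [283. 204.]
```

View pics/c6a.png

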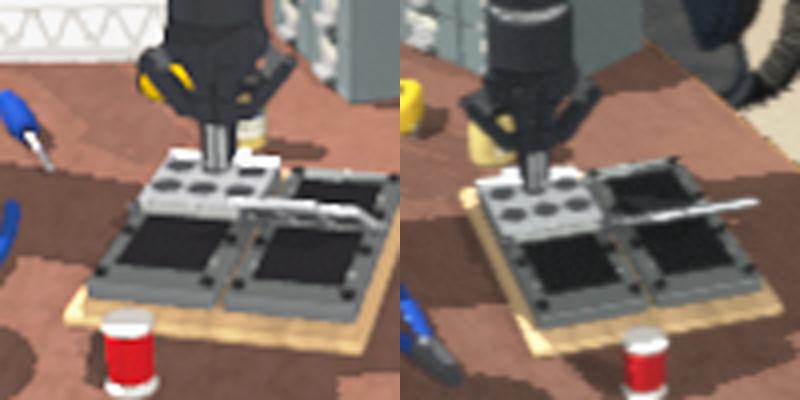

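View pics/c6w.png

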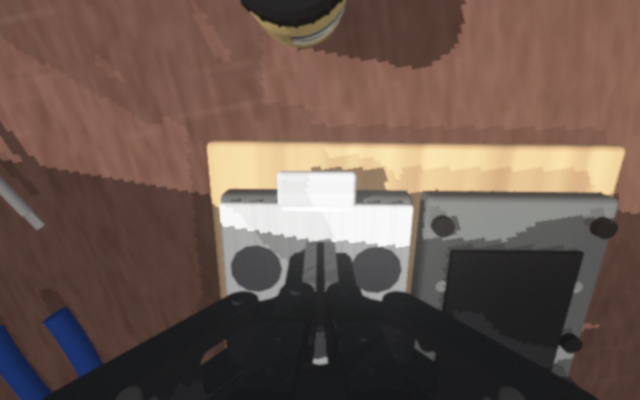

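Call:
move_arm:
  moves:
    - {"claw": 0, "xyz": [-20, 0, 0], "twist": [0, 0, 0]}
    - {"claw": 0, "xyz": [-60, 0, 0], "twist": [0, 0, 0]}
    - {"claw": 0, "xyz": [-100, 0, 0], "twist": [0, 0, 0]}
    - {"claw": 0, "xyz": [-140, 0, 0], "twist": [0, 0, 0]}
    - {"claw": 0, "xyz": [-180, 0, 0], "twist": [0, 0, 0]}
    - {"claw": 0, "xyz": [-200, 0, 0], "twist": [0, 0, 0]}
    - {"claw": 0, "xyz": [-200, -40, 30], "twist": [0, 0, 0]}
    - {"claw": 0, "xyz": [-200, -75, 60], "twist": [0, 0, 0]}
    - {"claw": 0, "xyz": [-200, -75, 60], "twist": [0, 0, 0]}
    - {"claw": 0, "xyz": [-200, -75, 60], "twist": [0, 0, 0]}

```text
time: 14.75
position: [0.5422, 0.0716, 0.1984]
tcp_rot: [0.137, 1.567, -0.137]
contact_force: [-0.8, 0.4, -0.5]
gripper_width: -0.0001
```

```bash
cat >> h.py <<'E'
def ov(tag,td,tt):
    p=np.load("fit.npy");c,q=np.cos(p[2]),np.sin(p[2])
    W=lambda X:np.array([p[0]+c*X[0]-q*X[1],p[1]+q*X[0]+c*X[1],X[2]])
    def leaf(x,t):
        return [W((x+dx,-r*np.cos(t),.031+r*np.sin(t))) for dx,r in [(-.045,0),(-.045,.11),(-.018,.11),(-.018,.125),(.018,.125),(.018,.11),(.045,.11),(.045,0)]]
    bd=[W((a,b,.01)) for a,b in [(-.106,-.135),(.106,-.135),(.106,.135),(-.106,.135)]]
    m=P("wrist");im=bot.grab_frame("wrist")[:,:,::-1].copy()
    for pl,col in [(bd,(0,255,0)),(leaf(-.05,td),(0,0,255)),(leaf(.05,tt),(255,0,0))]:
        cv2.polylines(im,[proj("",pl,m).astype(np.int32)],True,col,1)
    cv2.imwrite(f"pics/{tag}.png",im)
E
python3 - <<'E'
from h import *
bc();ov("d1",3.14,.55)
for n in ["wrist"]:
  for k,x in [("disc_tab",-.05),("tile_tab",.05)]:
    r=bot.place_of(n,k)
    if r: print(r[0]['location'],r[0]['p']); theta(np.array(r[0]['location']),n,x)
E
```

```text
t 14.75 board xyz mm [ 10.8   8.4 198.4] F [-0.8  0.4 -0.5] yaw err [0.173 0.985 0.   ]
[257.4, 45.9] 0.56
wrist theta 3.12 deg 178.8 res px 3.7
[361.2, 297.6] 0.55
wrist theta 0.735 deg 42.1 res px 1.7
```

View pics/d1.png

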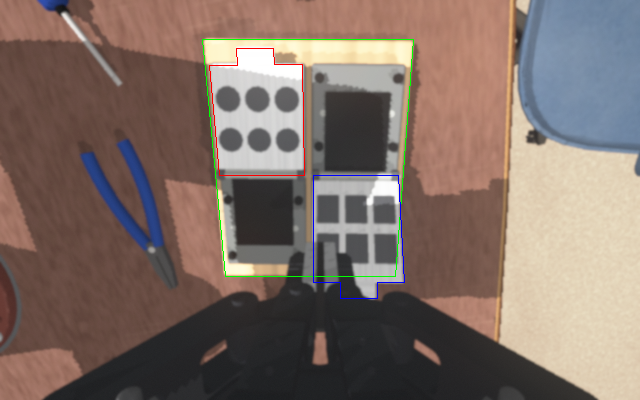

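Call:
move_arm:
  moves:
    - {"claw": 0, "xyz": [0, -38, 20], "twist": [0, 0, 0]}
    - {"claw": 0, "xyz": [0, -76, 39], "twist": [0, 0, 0]}
    - {"claw": 0, "xyz": [35, -76, 39], "twist": [0, 0, 0]}
    - {"claw": 0, "xyz": [75, -76, 39], "twist": [0, 0, 0]}
    - {"claw": 0, "xyz": [105, -76, 39], "twist": [0, 0, 0]}
    - {"claw": 0, "xyz": [122, -76, 39], "twist": [0, 0, 0]}
    - {"claw": 0, "xyz": [130, -76, 39], "twist": [0, 0, 0]}
    - {"claw": 0, "xyz": [136, -76, 39], "twist": [0, 0, 0]}
    - {"claw": 0, "xyz": [141, -76, 39], "twist": [0, 0, 0]}
    - {"claw": 0, "xyz": [146, -76, 39], "twist": [0, 0, 0]}
    - {"claw": 0, "xyz": [151, -79, 39], "twist": [0, 0, 0]}
    - {"claw": 0, "xyz": [156, -82, 39], "twist": [0, 0, 0]}
    - {"claw": 0, "xyz": [161, -84, 39], "twist": [0, 0, 0]}
    - {"claw": 0, "xyz": [166, -86, 39], "twist": [0, 0, 0]}
    - {"claw": 0, "xyz": [171, -88, 39], "twist": [0, 0, 0]}
    - {"claw": 0, "xyz": [176, -89, 39], "twist": [0, 0, 0]}
    - {"claw": 0, "xyz": [180, -90, 39], "twist": [0, 0, 0]}
    - {"claw": 0, "xyz": [184, -91, 39], "twist": [0, 0, 0]}
    - {"claw": 0, "xyz": [187, -92, 39], "twist": [0, 0, 0]}
    - {"claw": 0, "xyz": [187, -92, 39], "twist": [0, 0, 0]}

```text
time: 16.9
position: [0.5645, -0.0248, 0.0114]
tcp_rot: [0.136, 1.567, -0.135]
contact_force: [0.7, -0.5, -0.4]
gripper_width: -0.0002
```

```bash
python3 - <<'E'
from h import *
view("e1")
E
```

```text
t 16.9 board xyz mm [ 49.3 -82.7  11.4] F [ 0.7 -0.5 -0.4] yaw err [0.171 0.985 0.   ]
side [325. 214.]
scene [325. 220.]
```

View pics/e1a.png

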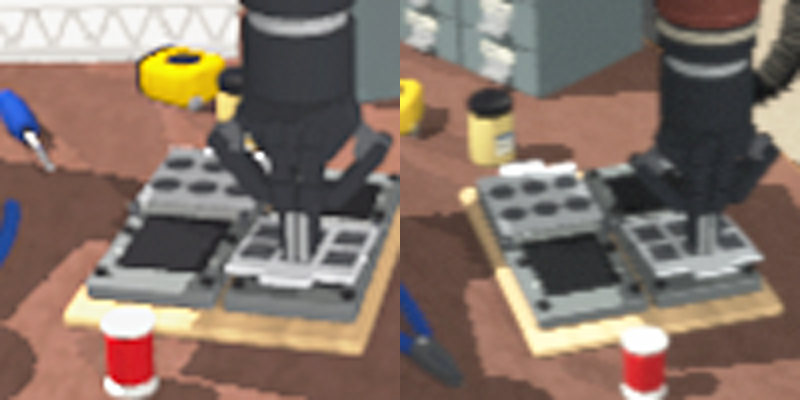

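View pics/e1w.png

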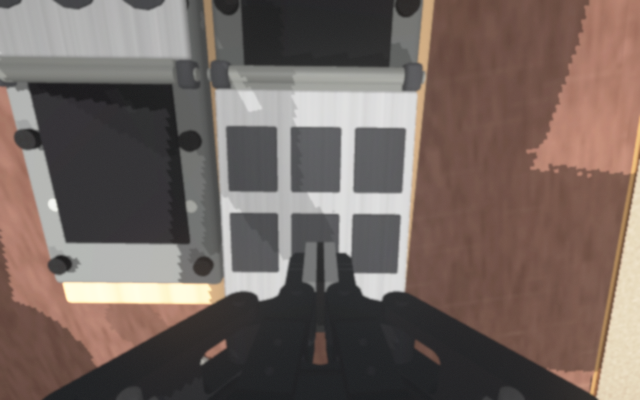

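The square leaf is nearly flat, with about 8° to go. I'll press on slowly to where the round leaf met its stop, near TCP z = 0.

Call:
move_arm:
  moves:
    - {"claw": 0, "xyz": [2, 0, 0], "twist": [0, 0, 0]}
    - {"claw": 0, "xyz": [4, 0, 0], "twist": [0, 0, 0]}
    - {"claw": 0, "xyz": [6, 0, 0], "twist": [0, 0, 0]}
    - {"claw": 0, "xyz": [8, 0, 0], "twist": [0, 0, 0]}
    - {"claw": 0, "xyz": [9, 0, 0], "twist": [0, 0, 0]}
    - {"claw": 0, "xyz": [10, 0, 0], "twist": [0, 0, 0]}
    - {"claw": 0, "xyz": [10, 0, 0], "twist": [0, 0, 0]}

```text
time: 17.75
position: [0.5647, -0.0248, 0.0018]
tcp_rot: [0.135, 1.567, -0.135]
contact_force: [0.1, -0.5, 1.2]
gripper_width: -0.0006
```

Call:
move_arm:
  moves:
    - {"claw": 0, "xyz": [1, 0, 0], "twist": [0, 0, 0]}
    - {"claw": 0, "xyz": [2, 0, 0], "twist": [0, 0, 0]}
    - {"claw": 0, "xyz": [3, 0, 0], "twist": [0, 0, 0]}
    - {"claw": 0, "xyz": [3, 0, 0], "twist": [0, 0, 0]}

```text
time: 18.15
position: [0.565, -0.0248, -0.0006]
tcp_rot: [0.135, 1.566, -0.135]
contact_force: [-2.0, -0.2, 6.4]
gripper_width: -0.0001
```

Call:
move_arm:
  moves:
    - {"claw": 0, "xyz": [-20, 0, 0], "twist": [0, 0, 0]}
    - {"claw": 0, "xyz": [-60, 0, 0], "twist": [0, 0, 0]}
    - {"claw": 0, "xyz": [-100, 0, 0], "twist": [0, 0, 0]}
    - {"claw": 0, "xyz": [-140, 0, 0], "twist": [0, 0, 0]}
    - {"claw": 0, "xyz": [-180, 0, 0], "twist": [0, 0, 0]}
    - {"claw": 0, "xyz": [-220, 0, 0], "twist": [0, 0, 0]}
    - {"claw": 0, "xyz": [-240, 0, -30], "twist": [0, 0, 0]}
    - {"claw": 0, "xyz": [-240, 30, -50], "twist": [0, 0, 0]}
    - {"claw": 0, "xyz": [-240, 30, -50], "twist": [0, 0, 0]}
    - {"claw": 0, "xyz": [-240, 30, -50], "twist": [0, 0, 0]}

```text
time: 19.15
position: [0.5208, 0.0137, 0.239]
tcp_rot: [0.134, 1.566, -0.134]
contact_force: [0.4, -0.5, 0.0]
gripper_width: -0.0004
```

```bash
python3 - <<'E'
from h import *
bc();ov("f1",3.14,0.)
for k,x in [("disc_tab",-.05),("tile_tab",.05)]:
    r=bot.place_of("wrist",k)
    if r: print(r[0]['location'],r[0]['p']); theta(np.array(r[0]['location']),"wrist",x)
ims=[]
for n in ["scene","side"]:
    a=cv2.imread(f"pics/{n}0.png");b=bot.grab_frame(n)[:,:,::-1].copy()
    cv2.imwrite(f"pics/{n}_end.png",b); ims.append(cv2.resize(b[130:320,220:440],(400,345),interpolation=cv2.INTER_CUBIC))
cv2.imwrite("pics/f2.png",np.hstack(ims))
E
```

```text
t 19.15 board xyz mm [ -0.4 -52.3 239. ] F [ 0.4 -0.5  0. ] yaw err [0.17  0.985 0.   ]
[359.3, 218.5] 0.79
wrist theta 0.015 deg 0.9 res px 0.6
```

View pics/f1.png

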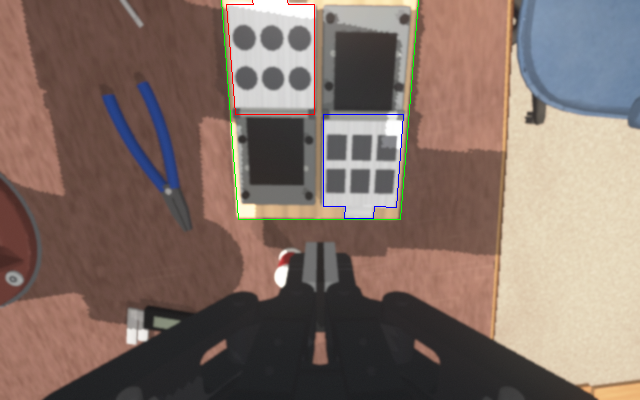

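View pics/f2.png

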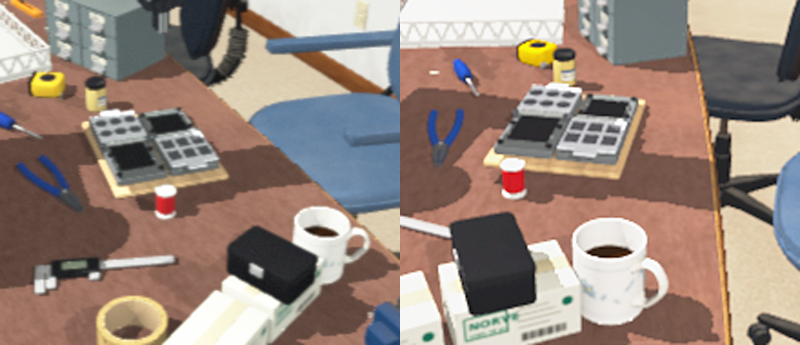

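Both leaf outlines match the flat model in the wrist view, and the loose things are where they were. Handing in.

```bash
python3 -c "
from workcell import bot
print(bot.sign_off())"
```

```text
the job is handed in; nothing more can be done
None
```

I turned the round-sample leaf over the spine so it lies flat on the left, and pressed the square-sample leaf down flat on the right. I used only the closed fingertips and handed in at about 19 s.

- **Round leaf:** I pressed it to its stop with about 5.5 N. In the wrist view after lifting off, its outline matched the flat model, measured at about 3.12 rad. In the last picture the tab detector missed this leaf, so its final check was by outline only.
- **Square leaf:** I pressed it to its stop with about 6.4 N. The last wrist view measured it at about 0.015 rad.
- **Loose things:** In the last pictures the jar, spool, tape measure and mug look unmoved from the start. I judged this by eye and did not measure it. The gripper was clear of everything.

**What disagreed:**
- **Fingertips:** The real fingertips sit about 25–35 mm above the reported TCP, so I set contact heights from the pictures and the force readings.
- **Scene and side cameras:** Their leaf angles differed from the wrist camera by up to about 13°. I went by the wrist view because its board fit was much tighter.

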